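# Feel the meeting gap of a pair of cabinet doors with a taper gauge

## Task

Take the taper gauge (the one with the flat, slab-shaped grip) out of the bench block and slide its blade straight down into the gap between the two clear doors, about midway along their meeting edges and lying flat between them, until both doors pinch it and it drags snugly under a light push, not jammed and not driven in to the grip. Finish holding the gauge upright and still at that depth, still gripped and pinched, so that the gap can be read; leave the file, the screw tub, the screwdriver and the pliers where they are.

Things in the scene. Friction and masses are not known exactly. Their poses are not given: they have to be found in the camera images.
- gauge_grip (a point): Taper gap gauge standing blade-down in the block, about 70 g: black slab grip 28 mm wide (x) x 16 thick (y) x 70 tall (z up), its lower end resting on the block's top, 75 mm above the bench. This point is the grip's centre, 35 mm above its lower end. Pinch it across the 16 mm (along y); the neighbour stands 70 mm off along x.
- gauge_tip (a point): Tip of the gauge's steel blade, 100 mm below gauge_grip, same axes. The blade sticks 65 mm straight down from the grip, is 14 mm wide (x), and is a wedge: 1.5 mm thick (y) at the tip, 9.6 mm at the grip, both faces alike: 1 mm thicker every 8 mm. A snug drag is one that takes a light push of about 4 to 8 N; much more is jammed.
- stand: Wooden bench block, fixed, 130 (x) x 60 (y) x 75 mm high, origin at the centre of its underside; two open-topped pockets 16 x 12 mm at x = -35 and +35 mm. One holds the gauge, the other the file; which is which varies.
- gap (a point): Centre of the fixed door panel at the height of the doors' upper faces, 85 mm above the bench; z up. Grey frame 300 (x) x 440 mm (y), lying on its back on bearers, open below down to the bench. The gap between the doors runs along x, 2 to 6 mm wide, between y = -0.5 and +1.5 mm. Clear pulls 30 mm high stand 36 mm either side of it from x = 47 to 111 and -47 to -111 mm; the middle is free.
- edge_left (a point): Nose of the left (+y) door's meeting edge at mid-length, where the gap is narrowest, 6 mm below the doors' upper faces; axes as gap. The edge is a round nose of 6 mm radius along x, so the mouth of the gap is a funnel, 12 mm wider at the top.
- edge_right (a point): The same point of the right (-y) door's meeting edge. The gap's middle is half-way between the two edge points, its width their distance.
- door_left (a joint): How far the left door is pushed aside, away from the gap (m): 0 at rest, at most 0.006. Rubber at its hinges pushes back with 6 N per mm. With the blade centred, each 8 mm of blade beyond first touch moves each door 0.5 mm, so each presses 3 N more and, with friction about 0.6, the push down grows by about 4 N.
- door_right (a joint): The same for the right door, pushed to -y.
- file_grip (a point): Flat file with a round, waisted black handle 27 mm across and 87 mm tall, standing in the block's other pocket; this point is the middle of its handle, 43 mm above the block. To be left alone.
- tub: Grey open tub of hinge screws, 100 x 80 x 35 mm, origin at the centre of its underside. To be left alone.
- screwdriver: Screwdriver lying on the bench, 190 mm long along x, 26 mm thick, origin at the middle of its underside. To be left alone.
- pliers: Pliers lying on the bench, about 150 mm long along x, 60 mm wide, 15 mm high, origin on the bench near the middle. To be left alone.
Not all that is in view belongs to the job. Leave any blue look-alike of the part that bears gauge_grip alone.

How it is judged (in metres and radians):
On the way, in this order (a step that is already met when the one before it is completed fails the run):
1. the gauge is drawn up out of the block, held in the gripper (height (world z) of gauge_tip above 0.08 m and contact force between the fingers and gauge above 2 N), for 0.2 s.
2. the blade's tip has gone down between the doors, near the middle of their edges (x of gauge_tip in the frame of gap between -0.035 and 0.035 m and y of gauge_tip in the frame of gap between -0.012 and 0.012 m and z of gauge_tip in the frame of gap below -0.01 m and contact force between the fingers and gauge above 2 N), for 0.1 s.
At the end, for the whole second after the job is handed in: Each door presses the blade with 0.8 to 9 N; its tip is 15 to 62 mm below the doors' faces (grip clear of them), within 35 mm of mid-length; the gauge is upright within 10 and flat along the gap within 11 degrees, still, gripped (over 2 N), not touching the frame (contact force between gauge and door_left between 0.8 and 9 N and contact force between gauge and door_right between 0.8 and 9 N and x of gauge_tip in the frame of gap between -0.035 and 0.035 m and y of gauge_tip in the frame of gap between -0.012 and 0.012 m and z of gauge_tip in the frame of gap between -0.062 and -0.015 m and angle between gauge_grip's own z axis and vertical below 0.17 rad and angle between the x axis of gauge_grip and the x axis of gap, either way round below 0.2 rad and contact force between the fingers and gauge above 2 N and contact force between gauge and panel below 0.5 N and linear speed of gauge below 0.01 m/s); the arm keeps its last pose, push and grip.
It fails at once if a door is shoved aside by more than 4.5 mm (value of joint any of door_left, door_right above 0.0045 m).
It fails at once if the file, tub, screwdriver or pliers are moved by more than 25 mm (distance of any of file_grip, tub, screwdriver, pliers from where it was at the start of the episode above 0.025 m).
It also fails if it takes over 54 s, if anything falls off the work surface, if the arm or the gripper's body presses on something with over 40 N, if the wrist force passes 120 N, or if a joint passes its speed limit or range.

## Robot

A 7-joint arm with a two-finger parallel gripper is mounted at the origin on the work surface. World frame = base frame: x ahead of the robot, y to its left, z up, the work surface at z = 0. Lengths are in mm, angles in rad, forces in N, time in s.
With the tool pointing down it reaches from about 425 to 950 mm from the base axis. Payload 16.7 kg.
Tool frame: the origin (TCP) lies midway between the tips of the shut fingers; the grasp point (between the pads) lies 19 mm behind it; z points along the fingers, y is the line along which they close (so a half turn about z gives the same grasp; the last joint's range is limited). The gripper opens to 94 mm and grips with 3 to 60 N. Pads are 16 mm wide; open, the fingers measure 119 mm over their backs; the gripper's body (75 mm by 177 mm) begins 78 mm behind the grasp point.
Start: joints at [1.177, 0.426, 0.074, 1.606, -0.034, 1.111, -0.067], TCP at [162.91, -655.007, 205.467] pointing down, gripper open.
Joint ranges: [-2.85, 2.85], [-0.5, 2.14], [-1.23, 1.37], [0.21, 2.46], [-1.02, 4.16], [0.16, 2.05], [-2.73, 2.73]. Speed limits (rad/s): [1.89, 1.89, 2.39, 2.39, 3.01, 3.01, 3.01].

## Interface

Orientations are given as a rotation vector (axis times angle).
In Python, from rig import arm, get_image, workorder, nets gives the robot as it stands.
- The arm moves only by the tool jog_arm, never from a script. Its argument "targets" is a list of rows, each an object of numbers: "x", "y", "z": the shift along the tool's x, y, z scaled (see below); "wx", "wy", "wz": the turn, a rotation vector about the tool's x, y, z scaled (see below); "grip": the gripper's target within -1 to 1 (fully open at 1, half-way at 0, shut at -1). In form: [{"x": .., "y": .., "z": .., "wx": .., "wy": .., "wz": .., "grip": ..}, ...]. A call has exactly 10 rows; each row shifts and turns the commanded pose from where the row before left it, along the tool's axes as they then stand; what a row does not reach is not made up. The controller multiplies each number of a shift by 300 mm and each number of a turn by 90 degrees. A row lasts 1/8 s, in which the tool goes at most 62.5 mm and 10.7 degrees, less where a joint would pass 70% of its speed; a pose out of reach is approached as far as the arm can. A call with a number of a shift or a turn outside -1 to 1 is refused whole. A call with a gripper value outside its range is refused whole. The fingers move at their own pace and stop on an object; "force" is the grip in N (left out, the last holds). Time passes only in rows, so rows that do not move let the fingers close, or fill a call up. It gives the time, the measured TCP pose, the force, the opening and the grip force at its end, in the units of the state.
- arm.read_state(): the state, without advancing time (a new reading comes with each control period).
- get_image(name): name is "scene" or "side" or "wrist"; returns a dict with "frame" (384x512x3 uint8, blue, green, red), "camera_matrix" (3x3 intrinsics, pixels), "origin" and "orientation" of the camera in the world; the wrist camera has in their place "mount" (4x4, takes a point from camera to tool coordinates, whose origin is the TCP and whose axes are the flange's). Camera axes: x right, y up, looking along -z (the intrinsics and any distortion apply to the point x, -y, -z); pixel columns grow to the right and rows downward; lengths in mm; the calibration is good to about 2 mm. The wrist camera is an equidistant fisheye: a pixel r from the principal point sees the ray r / f radians off the axis. A picture is of the moment at which its call begins: read the wrist's pose just before it. There is no depth.
- workorder.close_job(): hands the job in; it is judged then, once.
Trained networks look in a picture, given as the dict that the camera call returned (one of the last four; its "shot" number tells which), for a name from the list of things; names that differ only in an ending like _2 or _b are one class to them, and where a whole thing is asked for, a point or a joint stands for the part that bears it (a point fixed in the world has none). Each returns a list of dicts, best first, with "score" (0 to 1); they miss things now and then, are a little off and sometimes report something else, mostly with a low value. They report only what shows in the picture. A call takes as long as a camera call. They do not tell look-alikes from the thing itself.
- nets.recognise(target, picture): "xyz" ([x, y, z] in mm, in the coordinates of the camera as it stood for that picture, good to about 4 mm: the middle of the surface that is visible of it).
The state is a dict: "time": time; "joints": joint angles; "joint_vel": joint speeds; "tau": joint torques, N m; "eef_pos": TCP position; "tool_rot": TCP orientation; "ft_force": force on the tool from outside, world axes, zero at the start; "moment": the same for the moment, N m; "width": finger opening in mm; "grip_force": force on a finger pad.
Only numpy, scipy, OpenCV 4.12 (cv2) and the standard library are available. Lean on these libraries where they do the work, as an engineer would, in place of code of your own. Each camera call takes 0.05 s, during which the arm holds its last target. There are 200 camera calls.

## Working session

There is one attempt and no reset: what is moved stays moved. The work goes in short steps, Python scripts to look and compute and a tool call to move; the robot and the scene stay as the last step left them, time stands still between calls to the robot, and variables do not carry over. Pictures are saved under pics/ and viewed, at most 10 in all, crops included, and the job is handed in when it is done.

Besides the shell and the picture viewer there is one more tool, called after ">>>" by a JSON object that holds its "fn" and its "kwargs". jog_arm: Moves the arm, as the interface text tells. Its arguments: {"type":"object","properties":{"targets":{"type":"array"},"force":{"type":"number"}},"required":["targets"]}

```bash
mkdir -p pics; ls; cat > h.py <<'E'
import numpy as np, cv2
from scipy.spatial.transform import Rotation as R
from rig import arm, get_image, workorder, nets
def Rm(o):
    o=np.array(o,float)
    return o if o.shape==(3,3) else R.from_rotvec(o).as_matrix()
def toworld(p,pic,st=None):
    p=np.array(p,float)
    if 'mount' in pic:
        M=np.array(pic['mount']); q=M[:3,:3]@p+M[:3,3]
        return Rm(st['tool_rot'])@q+np.array(st['eef_pos'])
    return Rm(pic['orientation'])@p+np.array(pic['origin'])
def ray(px,pic,st=None):
    K=np.array(pic['camera_matrix']); a=(px[0]-K[0,2])/K[0,0]; b=(px[1]-K[1,2])/K[1,1]
    if 'mount' in pic:
        r=np.hypot(a,b); s=np.sin(r)/r if r>1e-9 else 1
        d=np.array([a*s,-b*s,-np.cos(r)])
    else: d=np.array([a,-b,-1.])
    o=toworld([0,0,0],pic,st); return o,toworld(d,pic,st)-o
def atz(px,z,pic,st=None):
    o,d=ray(px,pic,st); return o+d*(z-o[2])/d[2]
def proj(P,pic,st=None):
    K=np.array(pic['camera_matrix']); P=np.array(P,float)
    if 'mount' in pic:
        M=np.array(pic['mount']); q=Rm(st['tool_rot']).T@(P-np.array(st['eef_pos'])); c=M[:3,:3].T@(q-M[:3,3])
        v=np.array([c[0],-c[1],-c[2]]); r=np.hypot(v[0],v[1]); t=np.arctan2(r,v[2]); u=v[:2]/r*t
    else:
        c=Rm(pic['orientation']).T@(P-np.array(pic['origin'])); u=np.array([c[0],-c[1]])/-c[2]
    return K[0,0]*u[0]+K[0,2],K[1,1]*u[1]+K[1,2]
E
cat > a.py <<'E'
from h import *
np.set_printoptions(precision=1,suppress=True)
st=arm.read_state(); print(st)
fr=[]
for n in ['scene','side','wrist']:
    p=get_image(n); fr.append(p['frame']); print(n,{k:v for k,v in p.items() if k!='frame'} )
    for t in ['gauge_grip','gauge_tip','stand','gap','edge_left','edge_right','file_grip','tub','screwdriver','pliers']:
        for r in nets.recognise(t,p)[:3]:
            w=toworld(r['xyz'],p,st); print(t,round(r['score'],2),w,np.array(proj(w,p,st)))
    cv2.imwrite(f'pics/{n}0.png',p['frame'])
E
python3 a.py
```

```text
pics
{'time': 0.0, 'joints': array([ 1.2,  0.4,  0.1,  1.6, -0. ,  1.1, -0.1]), 'joint_vel': array([-0.,  0., -0.,  0., -0.,  0.,  0.]), 'tau': array([ -0. , -93.6,   3.7, -45.4,  -0. ,   0. ,   0. ]), 'eef_pos': array([ 162.8, -654.6,  204.8]), 'tool_rot': array([-3.1, -0.4,  0. ]), 'ft_force': array([-0.2,  0.6, -0.8]), 'moment': array([ 0., -0.,  0.]), 'grip_force': 0.0, 'width': 93.80582680472054}
scene {'camera_matrix': array([[347.5,   0. , 255. ],
       [  0. , 347.5, 192.1],
       [  0. ,   0. ,   1. ]]), 'origin': array([ 897.7, -142.2,  858.3]), 'orientation': array([0.5, 0.3, 0.8]), 'shot': 1}
gauge_grip 0.78 [677.9 452.4  15. ] [367.3 183.7]
gauge_grip 0.64 [548.9 296.4 122.6] [300.8 162.3]
gauge_grip 0.47 [476.7 283.3 130.7] [278.8 146.6]
gauge_tip 0.81 [679.8 448.4  11.6] [366.6 185.5]
gauge_tip 0.74 [547.6 298.4 123.4] [301.  161.4]
stand 0.93 [520.6 280.4  73.3] [287.7 169.8]
stand 0.51 [302.6 441.9  21.6] [277.5 112.2]
gap 0.73 [ 656.4 -182.5   84.2] [172.6 321. ]
edge_right 0.27 [544.3 -92.   81.9] [179.2 257.5]
file_grip 0.69 [475.1 284.8 131.1] [278.8 145.9]
tub
[... 804 characters left out ...]
[283.7 129.4]
edge_left 0.31 [538.2 310.2 125.7] [249.1 246.5]
edge_right 0.61 [ 539.5 -269.    82.9] [290.   87.6]
edge_right 0.22 [534.5 310.8 124.4] [250.9 247.5]
file_grip 0.62 [470.4 301.9 133.3] [285.3 246.3]
tub 0.92 [734.5 274.2   7.7] [168.8 247.3]
screwdriver 0.84 [297.6 452.8  23.7] [366.6 366.3]
pliers 0.91 [494.1 484.6  11.8] [254.8 364.8]
wrist {'camera_matrix': array([[297.3,   0. , 253.1],
       [  0. , 297.3, 195.9],
       [  0. ,   0. ,   1. ]]), 'mount': array([[  -0. ,    1. ,    0.2,   66.8],
       [   1. ,    0. ,   -0. ,    0.3],
       [  -0. ,    0.2,   -1. , -178.6],
       [   0. ,    0. ,    0. ,    1. ]]), 'shot': 3}
gap 0.81 [ 366.9 -247.7    3.9] [37.7  2.2]
```

```bash
python3 - <<'E'
import cv2,numpy as np
a=cv2.imread('pics/scene0.png');b=cv2.imread('pics/side0.png')
cv2.imwrite('pics/v1.png',cv2.resize(a,(800,600),interpolation=cv2.INTER_CUBIC))
c1=cv2.resize(a[110:210,230:390],(800,500))[:, :]
c2=cv2.resize(b[210:350,150:350],(400,280))
cv2.imwrite('pics/v2.png',cv2.resize(b,(800,600),interpolation=cv2.INTER_CUBIC))
E
```

```text
(no output)
```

View pics/v1.png

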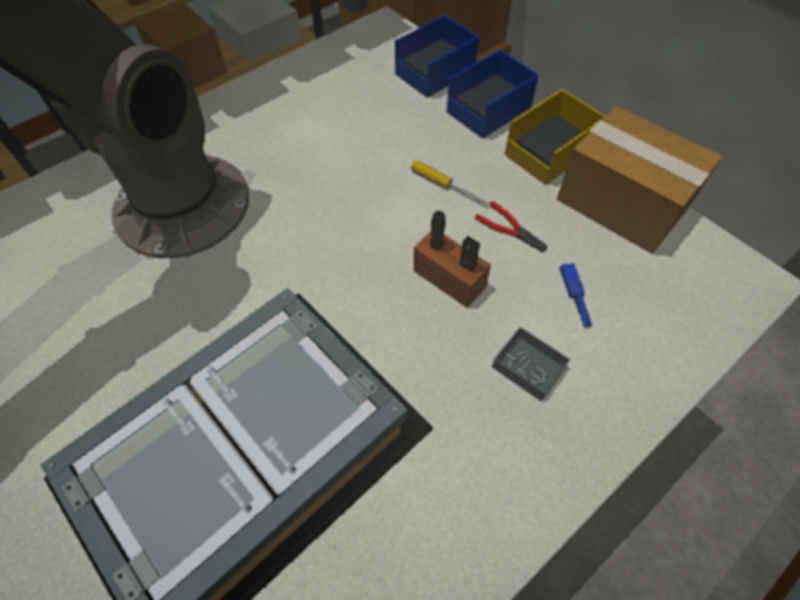

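View pics/v2.png

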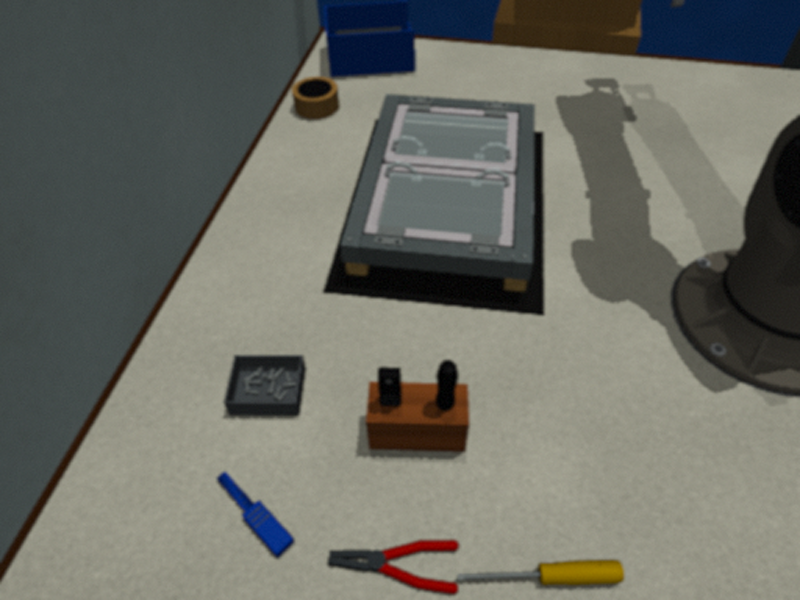

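Scene (800-scale) candidates: the black slab grip in the block at (470,253), the round-handled file at (438,230) and the blue look-alike lying at (575,295). I choose the black slab, which is (390,386) in the side view; the crop check comes from the wrist camera. First I go over the panel on the way.

```bash
cat >> h.py <<'E'
def Rd(yaw): # tool down, tool x at world yaw
    return np.array([[np.cos(yaw),np.sin(yaw),0],[np.sin(yaw),-np.cos(yaw),0],[0,0,-1]])
def plan(pos,yaw,n,cmd=None):
    st=arm.read_state(); R0=Rm(st['tool_rot']) ; p0=np.array(st['eef_pos'])
    if cmd is not None: p0,R0=np.array(cmd[0]),Rd(cmd[1])
    w=R.from_matrix(R0.T@Rd(yaw)).as_rotvec()/n; step=(np.array(pos)-p0)/n
    print('pos',p0.round(2),'yaw',np.arctan2(R0[1,0],R0[0,0]).round(4),'tilt',np.arccos(-R0[2,2]).round(4))
    print('turn/row',(w/(np.pi/2)).round(4),'total',(w*n/(np.pi/2)).round(4))
    Rc=R0.copy()
    for i in range(n):
        print(i,(Rc.T@step/300).round(4)); Rc=Rc@R.from_rotvec(w).as_matrix()
E
python3 - <<'E'
from h import *
st=arm.read_state(); print(Rm(st['tool_rot']).round(4),st['joints'].round(3))
plan([500,-230,330],0.13,10)
E
```

```text
[[ 0.9704  0.2413  0.    ]
 [ 0.2413 -0.9704  0.    ]
 [ 0.     -0.     -1.    ]] [ 1.177  0.426  0.074  1.606 -0.034  1.111 -0.067]
pos [ 162.91 -655.01  205.48] yaw 0.2438 tilt 0.0
turn/row [-0.     -0.      0.0072] total [-0.     -0.      0.0724]
0 [ 0.1432 -0.1104 -0.0415]
1 [ 0.142  -0.112  -0.0415]
2 [ 0.1407 -0.1136 -0.0415]
3 [ 0.1394 -0.1152 -0.0415]
4 [ 0.1381 -0.1168 -0.0415]
5 [ 0.1367 -0.1183 -0.0415]
6 [ 0.1354 -0.1199 -0.0415]
7 [ 0.134  -0.1214 -0.0415]
8 [ 0.1326 -0.1229 -0.0415]
9 [ 0.1312 -0.1244 -0.0415]
```

>>> {"fn": "jog_arm", "kwargs": {"targets": [{"x":0.143,"y":-0.111,"z":-0.0415,"wz":0,"grip":1},{"x":0.143,"y":-0.111,"z":-0.0415,"grip":1},{"x":0.143,"y":-0.111,"z":-0.0415,"grip":1},{"x":0.143,"y":-0.111,"z":-0.0415,"grip":1},{"x":0.143,"y":-0.111,"z":-0.0415,"grip":1},{"x":0.143,"y":-0.111,"z":-0.0415,"grip":1},{"x":0.143,"y":-0.111,"z":-0.0415,"grip":1},{"x":0.143,"y":-0.111,"z":-0.0415,"grip":1},{"x":0.143,"y":-0.111,"z":-0.0415,"grip":1},{"x":0.143,"y":-0.111,"z":-0.0415,"grip":1}]}}

```text
invalid input
```

```bash
python3 - <<'E'
from h import *
np.set_printoptions(precision=1,suppress=True)
st=arm.read_state(); p=get_image('wrist'); print(st['eef_pos'],st['joints'].round(3),Rm(st['tool_rot']).round(3))
np.save('st1.npy',np.array([st['eef_pos'],st['tool_rot']]))
for t in ['gap','edge_left','edge_right']:
    for r in nets.recognise(t,p)[:3]:
        w=toworld(r['xyz'],p,st); print(t,round(r['score'],2),w,np.array(proj(w,p,st)))
cv2.imwrite('pics/w1.png',p['frame']); cv2.imwrite('pics/v3.png',cv2.resize(p['frame'],(800,600),interpolation=cv2.INTER_CUBIC))
E
```

```text
[ 162.9 -655.   205.5] [ 1.2  0.4  0.1  1.6 -0.   1.1 -0.1] [[ 1.   0.2  0. ]
 [ 0.2 -1.   0. ]
 [ 0.  -0.  -1. ]]
gap 0.7 [ 368.7 -248.9    0. ] [39.7  2. ]
```

View pics/v3.png

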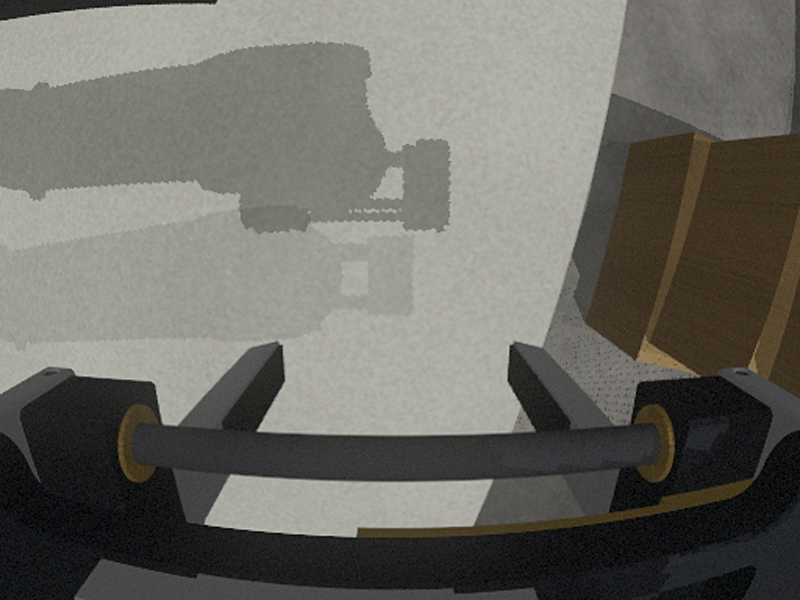

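The move was refused because every row needs all seven keys. The picture only shows the bench and the fingers at the start pose.

>>> {"fn": "jog_arm", "kwargs": {"targets": [{"x":0.143,"y":-0.111,"z":-0.0415,"wx":0,"wy":0,"wz":0,"grip":1},{"x":0.143,"y":-0.111,"z":-0.0415,"wx":0,"wy":0,"wz":0,"grip":1},{"x":0.143,"y":-0.111,"z":-0.0415,"wx":0,"wy":0,"wz":0,"grip":1},{"x":0.143,"y":-0.111,"z":-0.0415,"wx":0,"wy":0,"wz":0,"grip":1},{"x":0.143,"y":-0.111,"z":-0.0415,"wx":0,"wy":0,"wz":0,"grip":1},{"x":0.143,"y":-0.111,"z":-0.0415,"wx":0,"wy":0,"wz":0,"grip":1},{"x":0.143,"y":-0.111,"z":-0.0415,"wx":0,"wy":0,"wz":0,"grip":1},{"x":0.143,"y":-0.111,"z":-0.0415,"wx":0,"wy":0,"wz":0,"grip":1},{"x":0.143,"y":-0.111,"z":-0.0415,"wx":0,"wy":0,"wz":0,"grip":1},{"x":0.143,"y":-0.111,"z":-0.0415,"wx":0,"wy":0,"wz":0,"grip":1}]}}

```text
time: 3.1
eef_pos: [499.7, -226.9, 330.7]
tool_rot: [3.118, 0.382, 0.001]
ft_force: [0.3, -0.3, -0.8]
width: 94.1
grip_force: 0.0
```

```bash
python3 - <<'E'
from h import *
np.set_printoptions(precision=1,suppress=True)
st=arm.read_state(); p=get_image('wrist'); print(st['eef_pos'],st['joints']*1000)
import pickle; pickle.dump((st,p),open('w1.pkl','wb'))
for t in ['gap','edge_left','edge_right']:
    for r in nets.recognise(t,p)[:2]:
        w=toworld(r['xyz'],p,st); print(t,round(r['score'],2),w,np.array(proj(w,p,st)))
cv2.imwrite('pics/v4.png',cv2.resize(p['frame'],(800,600),interpolation=cv2.INTER_CUBIC))
E
```

```text
[ 499.7 -226.9  330.7] [  527.2   140.5  -245.1  1713.1    35.5  1291.7 -1052.5]
gap 0.83 [ 586.5 -181.8   87.1] [236.3 106.7]
edge_left 0.9 [532.6 -92.9  81.8] [169.1 130. ]
edge_left 0.54 [ 546.5 -268.2   75.7] [287.7 148.1]
edge_right 0.7 [ 545.3 -267.8   75. ] [287.2 148.8]
```

View pics/v4.png

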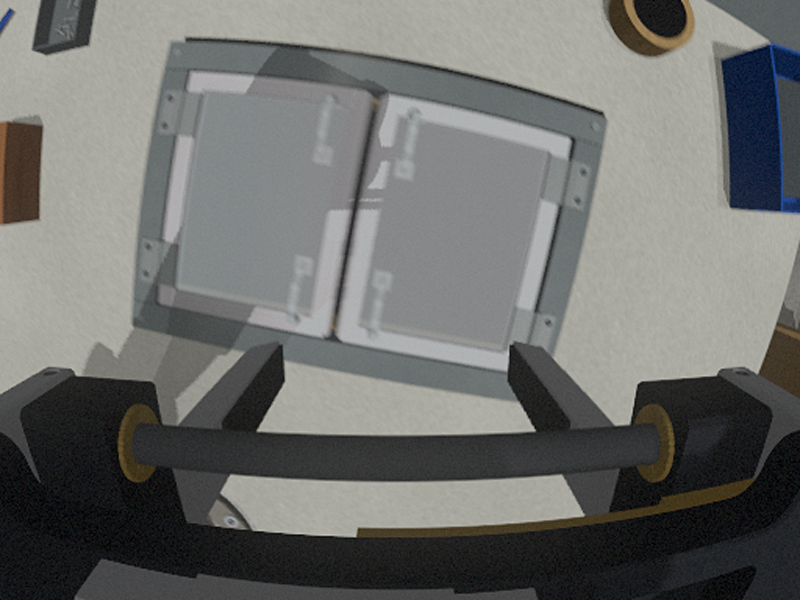

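The wrist view (800-scale) shows the panel, with the gap as a dark line from (379,100) to (336,335). The frame corners are at (172,42), (606,113) and (134,326).

```bash
python3 - <<'E'
from h import *
import pickle
np.set_printoptions(precision=1,suppress=True)
st,p=pickle.load(open('w1.pkl','rb'))
s=0.64
for c,z in [((379,100),79),((336,335),79),((357,215),79),((172,42),85),((606,113),85),((134,326),85)]:
    print(c,atz((c[0]*s,c[1]*s),z,p,st))
plan([480,240,330],0.12,10)
E
```

```text
(379, 100) [ 650.2 -174.7   79. ]
(336, 335) [ 423.4 -187.    79. ]
(357, 215) [ 540.7 -180.9   79. ]
(172, 42) [675.3  45.   85. ]
(606, 113) [ 702.5 -387.5   85. ]
(134, 326) [378.6  29.   85. ]
pos [ 499.3 -227.6  330.1] yaw 0.2457 tilt 0.0002
turn/row [ 0. -0.  0.] total [ 0.  -0.   0.1]
0 [ 0.  -0.2  0. ]
1 [ 0.  -0.2  0. ]
2 [ 0.  -0.2  0. ]
3 [ 0.  -0.2  0. ]
4 [ 0.  -0.2  0. ]
5 [ 0.  -0.2  0. ]
6 [ 0.  -0.2  0. ]
7 [ 0.  -0.2  0. ]
8 [ 0.  -0.2  0. ]
9 [ 0.  -0.2  0. ]
```

>>> {"fn": "jog_arm", "kwargs": {"targets": [{"x":0.0355,"y":-0.1674,"z":0.01,"wx":0,"wy":0,"wz":0,"grip":1},{"x":0.0355,"y":-0.1674,"z":0.01,"wx":0,"wy":0,"wz":0,"grip":1},{"x":0.0355,"y":-0.1674,"z":0.01,"wx":0,"wy":0,"wz":0,"grip":1},{"x":0.0355,"y":-0.1674,"z":0.01,"wx":0,"wy":0,"wz":0,"grip":1},{"x":0.0355,"y":-0.1674,"z":0.01,"wx":0,"wy":0,"wz":0,"grip":1},{"x":0.0355,"y":-0.1674,"z":0.01,"wx":0,"wy":0,"wz":0,"grip":1},{"x":0.0355,"y":-0.1674,"z":0.01,"wx":0,"wy":0,"wz":0,"grip":1},{"x":0.0355,"y":-0.1674,"z":0.01,"wx":0,"wy":0,"wz":0,"grip":1},{"x":0.0355,"y":-0.1674,"z":0.01,"wx":0,"wy":0,"wz":0,"grip":1},{"x":0.0355,"y":-0.1674,"z":0.01,"wx":0,"wy":0,"wz":0,"grip":1}]}}

```text
time: 4.55
eef_pos: [481.5, 284.6, 299.7]
tool_rot: [3.118, 0.378, 0.0]
ft_force: [-0.1, -1.0, 0.8]
width: 94.0
grip_force: 0.0
```

```bash
python3 - <<'E'
from h import *
np.set_printoptions(precision=1,suppress=True)
st=arm.read_state(); p=get_image('wrist'); print(st['eef_pos'],st['joints']*1000)
import pickle; pickle.dump((st,p),open('w2.pkl','wb'))
for t in ['gauge_grip','file_grip','stand']:
    for r in nets.recognise(t,p)[:2]:
        w=toworld(r['xyz'],p,st); print(t,round(r['score'],2),w,np.array(proj(w,p,st)))
u,v=proj([515,300,75],p,st); u,v=int(u),int(v); print(u,v)
u0=max(0,min(u-100,312)); v0=max(0,min(v-75,234)); print(u0,v0)
cv2.imwrite('pics/v5.png',cv2.resize(p['frame'][v0:v0+150,u0:u0+200],(800,600),interpolation=cv2.INTER_CUBIC))
E
```

```text
[481.5 284.6 299.7] [  -85.9   221.6  -659.6  1717.    143.1  1251.7 -2108.4]
gauge_grip 0.61 [672.  458.5  16.9] [174.9  30.9]
gauge_grip 0.56 [536.8 297.  144.7] [253.5 135.4]
file_grip 0.9 [479.4 289.7 158.1] [247.6 188.2]
file_grip 0.23 [542.  301.1 145.3] [251.  130.1]
stand 0.98 [508.  294.3  78.2] [250.2 155.1]
247 148
147 73
```

View pics/v5.png

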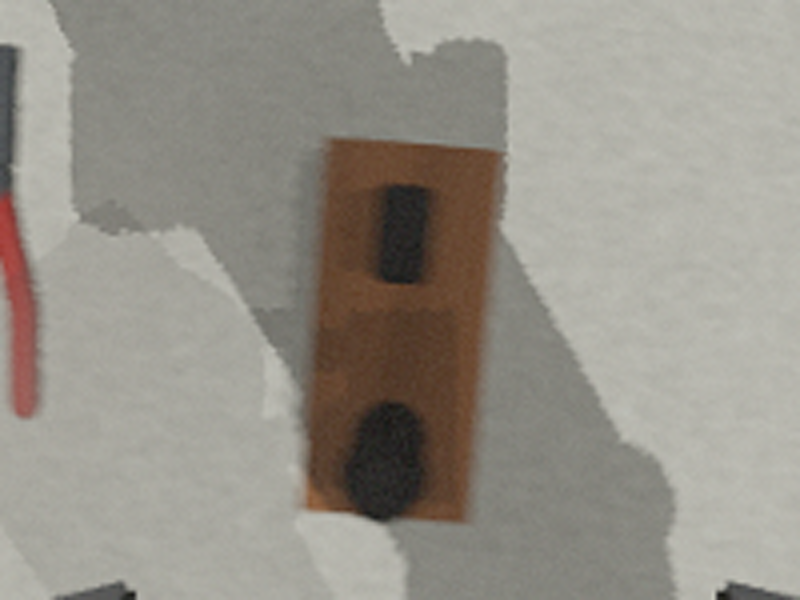

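The crop (x4, offset (147,73)) confirms the rectangular slab grip at (405,233). The round file is at (385,460). The block's top corners are at (328,138), (502,151), (467,522) and (307,510).

```bash
python3 - <<'E'
from h import *
import pickle
np.set_printoptions(precision=1,suppress=True)
st,p=pickle.load(open('w2.pkl','rb'))
f=lambda c,z: atz((147+c[0]/4,73+c[1]/4),z,p,st)
B=np.array([f(c,75) for c in [(328,138),(502,151),(467,522),(307,510)]]); print(B,B.mean(0))
for a,b in [(0,3),(1,2)]: d=B[a]-B[b]; print('x edge',np.linalg.norm(d),np.arctan2(d[1],d[0]).round(3))
G=np.array([f(c,145) for c in [(384,185),(431,186),(426,283),(379,281)]]); print(G,G.mean(0))
d=G[0]+G[1]-G[2]-G[3]; print(np.arctan2(d[1],d[0]).round(3))
for c in [(502,151),(467,522),(328,138),(307,510)]: pass
s=p['frame'][100:205,215:285].astype(float); 
y=0.16; m=B.mean(0); print('gauge exp',m+35*np.array([np.cos(y),np.sin(y),0]))
E
```

```text
[[564.  337.4  75. ]
 [573.5 279.6  75. ]
 [446.2 259.7  75. ]
 [437.  315.3  75. ]] [505.2 298.   75. ]
x edge 128.90157458468568 0.172
x edge 128.91056071086618 0.155
[[551.7 312.7 145. ]
 [554.5 299.9 145. ]
 [527.7 294.8 145. ]
 [525.1 307.7 145. ]] [539.7 303.8 145. ]
0.188
gauge exp [539.7 303.5  75. ]
```

```bash
python3 - <<'E'
from h import *
plan([539.7,303.7,180],0.165,5)
E
```

```text
pos [481.14 284.1  299.41] yaw 0.2438 tilt 0.0011
turn/row [0.0001 0.0001 0.01  ] total [0.0003 0.0007 0.0501]
0 [ 0.0411 -0.0033  0.0796]
1 [ 0.041  -0.0039  0.0796]
2 [ 0.041  -0.0046  0.0796]
3 [ 0.0409 -0.0052  0.0796]
4 [ 0.0408 -0.0058  0.0796]
```

>>> {"fn": "jog_arm", "kwargs": {"targets": [{"x":0.041,"y":-0.0033,"z":0.0796,"wx":0,"wy":0,"wz":0.01,"grip":1},{"x":0.041,"y":-0.004,"z":0.0796,"wx":0,"wy":0,"wz":0.01,"grip":1},{"x":0.041,"y":-0.0046,"z":0.0796,"wx":0,"wy":0,"wz":0.01,"grip":1},{"x":0.041,"y":-0.0052,"z":0.0796,"wx":0,"wy":0,"wz":0.01,"grip":1},{"x":0.041,"y":-0.0058,"z":0.0796,"wx":0,"wy":0,"wz":0.01,"grip":1},{"x":0,"y":0,"z":0,"wx":0,"wy":0,"wz":0,"grip":1},{"x":0,"y":0,"z":0,"wx":0,"wy":0,"wz":0,"grip":1},{"x":0,"y":0,"z":0,"wx":0,"wy":0,"wz":0,"grip":0.2},{"x":0,"y":0,"z":0,"wx":0,"wy":0,"wz":0,"grip":0.2},{"x":0,"y":0,"z":0,"wx":0,"wy":0,"wz":0,"grip":0.2}]}}

```text
time: 6.0
eef_pos: [539.7, 304.4, 181.1]
tool_rot: [-3.131, -0.259, -0.001]
ft_force: [-0.9, 0.9, -0.1]
width: 67.3
grip_force: 0.0
```

```bash
python3 - <<'E'
from h import *
np.set_printoptions(precision=1,suppress=True)
st=arm.read_state(); p=get_image('wrist')
f=p['frame'].copy()
# expected grip top outline
c=np.array([539.7,303.7]); a=.165; X=np.array([np.cos(a),np.sin(a)]);Y=np.array([-X[1],X[0]])
for z in (145,75): 
  q=np.array([proj([*(c+sx*14*X+sy*8*Y),z],p,st) for sx,sy in [(1,1),(1,-1),(-1,-1),(-1,1)]]); print(q)
  if z==145: Q=q
np.save('Q.npy',Q)
f=cv2.resize(f[60:360,110:410],(600,600),interpolation=cv2.INTER_CUBIC)
for u,v in Q: cv2.circle(f,(int((u-110)*2),int((v-60)*2)),3,(0,0,255),1)
cv2.imwrite('pics/v6.png',f)
plan([539.7,303.7,92],0.165,5)
E
```

```text
[[242.7 198.3]
 [264.2 198.3]
 [263.8 233.6]
 [243.  233.6]]
[[245.1 181.1]
 [261.5 181.1]
 [261.3 208.8]
 [245.2 208.8]]
pos [539.7 304.4 180.9] yaw 0.1652 tilt 0.0004
turn/row [-0. -0.  0.] total [-0. -0.  0.]
0 [-0.   0.   0.1]
1 [-0.   0.   0.1]
2 [-0.   0.   0.1]
3 [-0.   0.   0.1]
4 [-0.   0.   0.1]
```

View pics/v6.png

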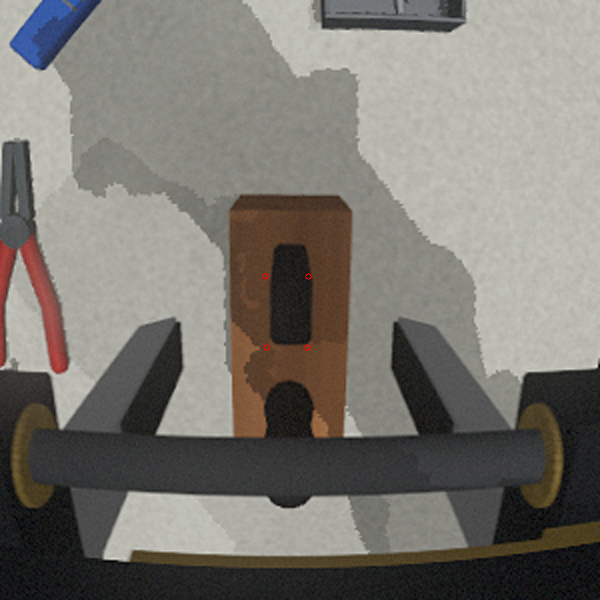

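The crop shows the grip centred about 2 mm to tool +y of the expected outline, and aligned in yaw. I descend with that correction.

>>> {"fn": "jog_arm", "kwargs": {"targets": [{"x":0,"y":0.003,"z":0.06,"wx":0,"wy":0,"wz":0,"grip":0.1},{"x":0,"y":0.003,"z":0.08,"wx":0,"wy":0,"wz":0,"grip":0.0},{"x":0,"y":0,"z":0.08,"wx":0,"wy":0,"wz":0,"grip":-0.1},{"x":0,"y":0,"z":0.076,"wx":0,"wy":0,"wz":0,"grip":-0.1},{"x":0,"y":0,"z":0,"wx":0,"wy":0,"wz":0,"grip":-1},{"x":0,"y":0,"z":0,"wx":0,"wy":0,"wz":0,"grip":-1},{"x":0,"y":0,"z":0,"wx":0,"wy":0,"wz":0,"grip":-1},{"x":0,"y":0,"z":0,"wx":0,"wy":0,"wz":0,"grip":-1},{"x":0,"y":0,"z":0,"wx":0,"wy":0,"wz":0,"grip":-1},{"x":0,"y":0,"z":0,"wx":0,"wy":0,"wz":0,"grip":-1}], "force": 30}}

```text
time: 7.3
eef_pos: [540.4, 302.9, 92.7]
tool_rot: [-3.13, -0.259, -0.002]
ft_force: [-0.6, -0.6, 6.2]
width: 16.0
grip_force: 30.0
```

>>> {"fn": "jog_arm", "kwargs": {"targets": [{"x":0,"y":0,"z":-0.02,"wx":0,"wy":0,"wz":0,"grip":-1},{"x":0,"y":0,"z":-0.05,"wx":0,"wy":0,"wz":0,"grip":-1},{"x":0,"y":0,"z":-0.06,"wx":0,"wy":0,"wz":0,"grip":-1},{"x":0,"y":0,"z":-0.06,"wx":0,"wy":0,"wz":0,"grip":-1},{"x":0,"y":0,"z":-0.06,"wx":0,"wy":0,"wz":0,"grip":-1},{"x":0,"y":0,"z":-0.06,"wx":0,"wy":0,"wz":0,"grip":-1},{"x":0,"y":0,"z":-0.06,"wx":0,"wy":0,"wz":0,"grip":-1},{"x":0,"y":0,"z":-0.06,"wx":0,"wy":0,"wz":0,"grip":-1},{"x":0,"y":0,"z":-0.06,"wx":0,"wy":0,"wz":0,"grip":-1},{"x":0,"y":0,"z":0,"wx":0,"wy":0,"wz":0,"grip":-1}]}}

```text
time: 8.55
eef_pos: [540.5, 303.1, 240.4]
tool_rot: [-3.13, -0.259, -0.003]
ft_force: [0.6, 1.1, -1.3]
width: 15.9
grip_force: 30.0
```

```bash
python3 - <<'E'
from h import *
st=arm.read_state();print(st['width'],st['grip_force'],st['ft_force'])
plan([520,-180,240],0.054,10)
E
```

```text
15.933218165741097 29.994390606880188 [ 0.59527954  1.07409375 -1.32963306]
pos [540.54 303.06 240.38] yaw 0.1651 tilt 0.0022
turn/row [-0.0001 -0.0001  0.0071] total [-0.0005 -0.0013  0.0707]
0 [-3.320e-02  1.577e-01 -1.000e-04]
1 [-0.0315  0.1581 -0.    ]
2 [-0.0297  0.1584 -0.    ]
3 [-0.0279  0.1587  0.    ]
4 [-0.0262  0.159   0.    ]
5 [-0.0244  0.1593  0.    ]
6 [-2.260e-02  1.596e-01  1.000e-04]
7 [-2.090e-02  1.598e-01  1.000e-04]
8 [-1.91e-02  1.60e-01  1.00e-04]
9 [-1.730e-02  1.602e-01  1.000e-04]
```

>>> {"fn": "jog_arm", "kwargs": {"targets": [{"x":-0.028,"y":0.158,"z":0,"wx":0,"wy":0,"wz":0.007,"grip":-1},{"x":-0.027,"y":0.158,"z":0,"wx":0,"wy":0,"wz":0.007,"grip":-1},{"x":-0.025,"y":0.158,"z":0,"wx":0,"wy":0,"wz":0.007,"grip":-1},{"x":-0.023,"y":0.159,"z":0,"wx":0,"wy":0,"wz":0.007,"grip":-1},{"x":-0.021,"y":0.159,"z":0,"wx":0,"wy":0,"wz":0.007,"grip":-1},{"x":-0.019,"y":0.159,"z":0,"wx":0,"wy":0,"wz":0.007,"grip":-1},{"x":-0.018,"y":0.16,"z":0,"wx":0,"wy":0,"wz":0.007,"grip":-1},{"x":-0.016,"y":0.16,"z":0,"wx":0,"wy":0,"wz":0.007,"grip":-1},{"x":-0.014,"y":0.16,"z":0,"wx":0,"wy":0,"wz":0.007,"grip":-1},{"x":-0.012,"y":0.16,"z":0,"wx":0,"wy":0,"wz":0.007,"grip":-1}]}}

```text
time: 9.8
eef_pos: [534.1, -180.3, 238.2]
tool_rot: [-3.14, -0.086, 0.001]
ft_force: [0.5, 0.9, -0.4]
width: 15.8
grip_force: 30.0
```

```bash
python3 - <<'E'
from h import *
np.set_printoptions(precision=1,suppress=True)
get_image('wrist');get_image('wrist')
st=arm.read_state(); p=get_image('wrist'); print(st['eef_pos'],st['joints']*1000,st['width'],st['ft_force'])
import pickle; pickle.dump((st,p),open('w3.pkl','wb'))
for t in ['gap','edge_left','edge_right','gauge_grip','gauge_tip']:
    for r in nets.recognise(t,p)[:2]:
        w=toworld(r['xyz'],p,st); print(t,round(r['score'],2),w,np.array(proj(w,p,st)))
f=cv2.resize(p['frame'][0:260,120:380],(780,780),interpolation=cv2.INTER_CUBIC)[:600]
cv2.imwrite('pics/v7.png',f)
E
```

```text
[ 533.3 -184.4  237.7] [  534.4   241.9  -373.6  1800.1    98.8  1119.2 -1395.2] 15.957024613055852 [ 0.5 -0.3 -1.5]
gap 0.82 [ 661.8 -180.3   88. ] [254.4  70.9]
edge_left 0.64 [556.7 -83.9  80.3] [167.4 161.2]
edge_right 0.83 [ 566.5 -272.2   76.9] [328.7 160. ]
gauge_grip 0.61 [ 541.6 -188.9  285.1] [262.7 251.7]
gauge_grip 0.34 [555.6 -88.5  81.4] [170.9 162.3]
gauge_tip 0.79 [ 544.9 -185.1  289.8] [255.3 249.2]
```

View pics/v7.png

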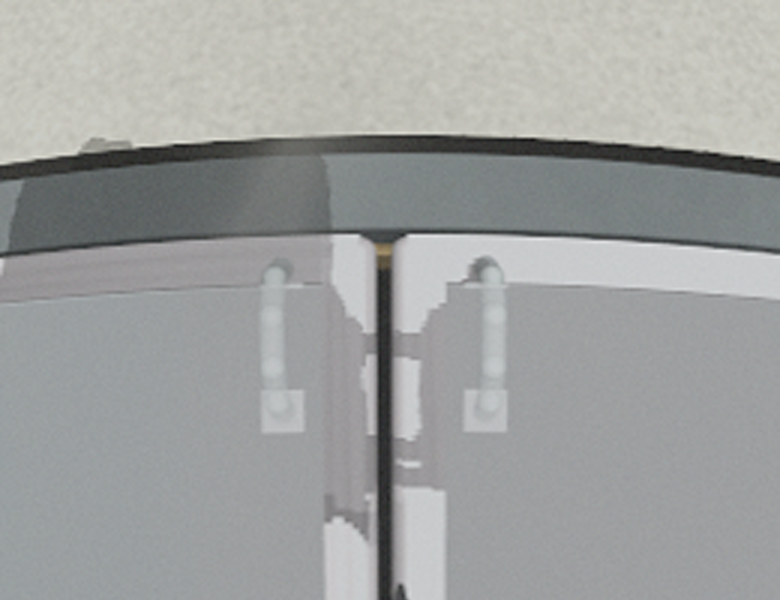

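The gap is a dark line at crop column 385 (x3), straight up the image from row 265 to row 600, and the blade tip shows at about (400,590).

```bash
python3 - <<'E'
from h import *
import pickle
np.set_printoptions(precision=1,suppress=True)
st,p=pickle.load(open('w3.pkl','rb'))
g=p['frame'].mean(2)
for r in (105,120,135,150,165,175,185):
    row=g[r]; c=np.arange(240,258); dark=110-row[c]; dark[dark<0]=0
    print(r,row[242:258].round(0),(c*dark).sum()/dark.sum())
for c,r in [(248.1,105),(248.1,150),(248.1,185)]: print(atz((c,r),79,p,st))
print('tip exp',proj([533.3,-184.4,237.7-82.7],p,st), 'grip top',proj([533.3,-184.4,237.7+52],p,st))
f=cv2.resize(p['frame'][150:300,160:340],(720,600),interpolation=cv2.INTER_CUBIC)
cv2.imwrite('pics/v8.png',f)
E
```

```text
105 [189. 186. 173. 114.  49.  50.  45.  52.  94. 147. 172. 184. 195. 201.
 202. 202.] 247.6427656850192
120 [193. 183. 172. 130.  40.  49.  45.  46.  92. 147. 173. 183. 201. 204.
 201. 200.] 247.63145258103245
135 [179. 188. 174. 127.  44.  47.  45.  50.  92. 146. 171. 185. 197. 202.
 202. 201.] 247.63144963144967
150 [143. 141. 134. 108.  49.  47.  49.  45.  81. 117. 133. 142. 151. 157.
 157. 153.] 247.76428571428576
165 [196. 187. 179. 142.  52.  50.  50.  42.  92. 140. 170. 182. 190. 201.
 201. 202.] 247.7295597484277
175 [137. 167. 165. 127.  64.  45.  50.  50.  84. 131. 155. 169. 183. 197.
 202. 201.] 247.83246753246755
185 [196. 186. 180. 149.  68.  46.  54.  45.  83. 129. 158. 168. 182. 196.
 203. 201.] 247.88010540184453
[ 623.9 -175.1   79. ]
[ 572.8 -177.5   79. ]
[ 532.3 -179.4   79. ]
tip exp (np.float64(252.4918799811636), np.float64(200.71716355922877)) grip top (np.float64(252.4726626055871), np.float64(270.9952623132094))
```

View pics/v8.png

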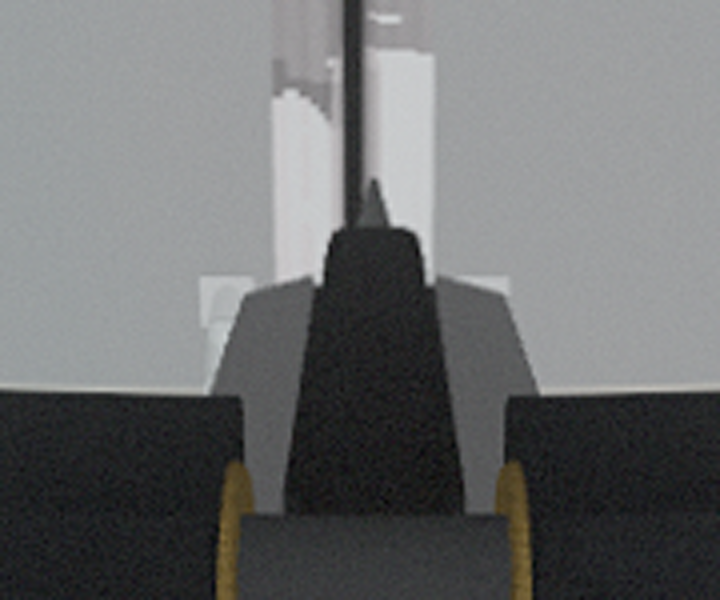

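The crop shows the blade tip at raw pixel (253.7,195) and the gap centre at column 247.9. I shift about 6 mm towards tool -y and lower to just above the doors.

>>> {"fn": "jog_arm", "kwargs": {"targets": [{"x":0,"y":-0.01,"z":0.02,"wx":0,"wy":0,"wz":0,"grip":-1},{"x":0.005,"y":-0.01,"z":0.03,"wx":0,"wy":0,"wz":0,"grip":-1},{"x":0.005,"y":0,"z":0.04,"wx":0,"wy":0,"wz":0,"grip":-1},{"x":0,"y":0,"z":0.04,"wx":0,"wy":0,"wz":0,"grip":-1},{"x":0,"y":0,"z":0.03,"wx":0,"wy":0,"wz":0,"grip":-1},{"x":0,"y":0,"z":0.02,"wx":0,"wy":0,"wz":0,"grip":-1},{"x":0,"y":0,"z":0,"wx":0,"wy":0,"wz":0,"grip":-1},{"x":0,"y":0,"z":0,"wx":0,"wy":0,"wz":0,"grip":-1},{"x":0,"y":0,"z":0,"wx":0,"wy":0,"wz":0,"grip":-1},{"x":0,"y":0,"z":0,"wx":0,"wy":0,"wz":0,"grip":-1}]}}

```text
time: 11.45
eef_pos: [537.4, -172.6, 185.1]
tool_rot: [3.14, 0.087, 0.001]
ft_force: [0.3, 0.0, -0.3]
width: 15.7
grip_force: 30.0
```

```bash
python3 - <<'E'
from h import *
np.set_printoptions(precision=1,suppress=True)
st=arm.read_state(); p=get_image('wrist'); print(st['eef_pos'],st['width'],st['ft_force'],Rm(st['tool_rot'])[:,0]*1000,Rm(st['tool_rot'])[:,2]*1000)
import pickle; pickle.dump((st,p),open('w4.pkl','wb'))
g=p['frame'].mean(2)
T=np.array(st['eef_pos'])+[7,0,-82.7]; print(T,proj(T,p,st),proj([T[0],-179.2,79],p,st))
for r in range(60,215,10):
    row=g[r]; c=np.arange(236,268); dark=110-row[c]; dark[dark<0]=0
    print(r,(c*dark).sum()/max(dark.sum(),1), row[240:264].round(0) if r>150 else '')
f=cv2.resize(p['frame'][60:240,170:340],(567,600),interpolation=cv2.INTER_CUBIC)
cv2.imwrite('pics/v9.png',f)
E
```

```text
[ 537.4 -172.6  185.1] 15.72930606976074 [ 0.3  0.  -0.3] [998.5  55.2   0.4] [    0.4    -0.1 -1000. ]
[ 544.4 -172.6  102.4] (np.float64(252.9405153191703), np.float64(193.3986623559459)) (np.float64(259.63462274378423), np.float64(188.43914681142965))
60 0.0 
70 0.0 
80 263.0 
90 260.1419413919414 
100 260.17105263157896 
110 259.94874476987445 
120 259.7915887850467 
130 259.86814345991564 
140 259.8299894403379 
150 259.6342155009452 
160 259.45592417061613 [152. 155. 154. 152. 152. 151. 151. 152. 157. 153. 155. 168. 186. 179.
 161. 133. 114.  60.  41.  49.  49.  45.  64. 119.]
170 259.3914313534567 [153. 155. 154. 154. 153. 148. 148. 154. 156. 156. 156. 153. 148. 140.
 155. 160. 134.  55.  47.  46.  51.  49.  71. 108.]
180 259.28863868986696 [131. 131. 132. 133. 131. 130. 128. 133. 136. 134. 136. 130. 125. 121.
 134. 152. 122.  58.  46.  52.  47.  44.  87. 134.]
190 259.21016617790815 [133. 133. 138. 147. 152. 152. 152. 152. 156. 157. 154. 176. 199. 190.
 185. 177. 142.  49.  40.  49.  51.  46.  85. 133.]
200 257.11081619110814 [200. 200. 200. 200. 200. 197. 198. 203. 206. 185. 118.  81.  73.  68.
  66. 101. 106.  49.  47.  45.  43.  46.  93. 138.]
210 253.26134380453752 [202. 186. 108.  33.  36.  36.  40.  44.  40.  38.  47.  39.  40.  43.
  39.  38.  38.  36.  41.  42.  38.  42.  43.  36.]
```

View pics/v9.png

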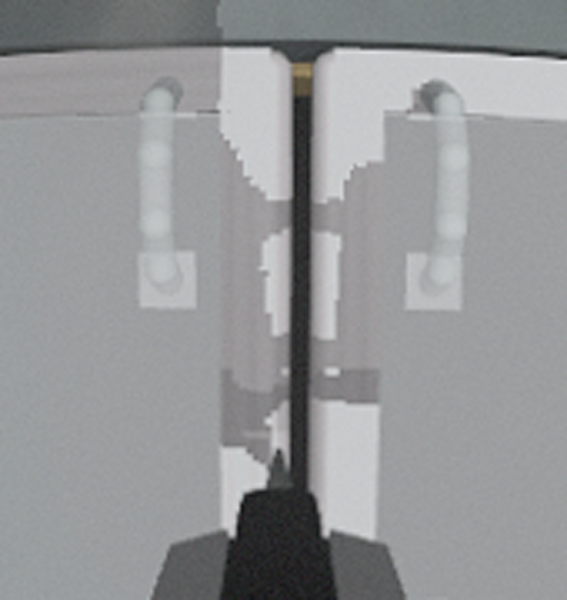

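The view now shows the blade tip at raw (253.5,195) and the gap centre at column 259.3, about 5 mm wide. I shift 5.6 mm towards tool +y and enter about 15 mm.

>>> {"fn": "jog_arm", "kwargs": {"targets": [{"x":0,"y":0.01,"z":0,"wx":0,"wy":0,"wz":0,"grip":-1},{"x":0,"y":0.0087,"z":0,"wx":0,"wy":0,"wz":0,"grip":-1},{"x":0,"y":0,"z":0,"wx":0,"wy":0,"wz":0,"grip":-1},{"x":0,"y":0,"z":0.02,"wx":0,"wy":0,"wz":0,"grip":-1},{"x":0,"y":0,"z":0.02,"wx":0,"wy":0,"wz":0,"grip":-1},{"x":0,"y":0,"z":0.02,"wx":0,"wy":0,"wz":0,"grip":-1},{"x":0,"y":0,"z":0.02,"wx":0,"wy":0,"wz":0,"grip":-1},{"x":0,"y":0,"z":0.02,"wx":0,"wy":0,"wz":0,"grip":-1},{"x":0,"y":0,"z":0,"wx":0,"wy":0,"wz":0,"grip":-1},{"x":0,"y":0,"z":0,"wx":0,"wy":0,"wz":0,"grip":-1}]}}

```text
time: 12.75
eef_pos: [537.7, -178.2, 154.9]
tool_rot: [-3.14, -0.087, -0.0]
ft_force: [0.3, -0.2, -0.0]
width: 15.7
grip_force: 30.0
```

```bash
cat > f.py <<'E'
from h import *
np.set_printoptions(precision=2,suppress=True)
F=[];M=[];P=[]
for i in range(8):
    st=arm.read_state(); F.append(st['ft_force']);M.append(st['moment']);P.append(st['eef_pos']); get_image('side')
F=np.array(F); print('F',F.mean(0),'sd',F.std(0),'M',np.mean(M,0),'P',np.mean(P,0),st['time'],st['width'],st['grip_force'])
E
python3 f.py
```

```text
F [ 0.09 -0.07 -0.3 ] sd [0.32 0.37 0.43] M [ 0.03  0.02 -0.02] P [ 537.69 -178.23  154.99] 13.1 15.658495752354222 29.994269013404846
```

>>> {"fn": "jog_arm", "kwargs": {"targets": [{"x":0,"y":0,"z":0.008,"wx":0,"wy":0,"wz":0,"grip":-1},{"x":0,"y":0,"z":0.008,"wx":0,"wy":0,"wz":0,"grip":-1},{"x":0,"y":0,"z":0.008,"wx":0,"wy":0,"wz":0,"grip":-1},{"x":0,"y":0,"z":0.008,"wx":0,"wy":0,"wz":0,"grip":-1},{"x":0,"y":0,"z":0.008,"wx":0,"wy":0,"wz":0,"grip":-1},{"x":0,"y":0,"z":0,"wx":0,"wy":0,"wz":0,"grip":-1},{"x":0,"y":0,"z":0,"wx":0,"wy":0,"wz":0,"grip":-1},{"x":0,"y":0,"z":0,"wx":0,"wy":0,"wz":0,"grip":-1},{"x":0,"y":0,"z":0,"wx":0,"wy":0,"wz":0,"grip":-1},{"x":0,"y":0,"z":0,"wx":0,"wy":0,"wz":0,"grip":-1}]}}

```text
time: 14.4
eef_pos: [537.6, -178.2, 142.8]
tool_rot: [-3.14, -0.087, -0.0]
ft_force: [0.6, 0.9, -0.4]
width: 15.7
grip_force: 30.0
```

```bash
python3 f.py
```

```text
F [ 0.05  0.26 -0.94] sd [0.38 0.37 0.42] M [-0.02 -0.01 -0.02] P [ 537.59 -178.2   142.82] 14.75 15.59982474058391 29.994362890720367
```

>>> {"fn": "jog_arm", "kwargs": {"targets": [{"x":0,"y":0,"z":0.004,"wx":0,"wy":0,"wz":0,"grip":-1},{"x":0,"y":0,"z":0.004,"wx":0,"wy":0,"wz":0,"grip":-1},{"x":0,"y":0,"z":0.004,"wx":0,"wy":0,"wz":0,"grip":-1},{"x":0,"y":0,"z":0.004,"wx":0,"wy":0,"wz":0,"grip":-1},{"x":0,"y":0,"z":0.004,"wx":0,"wy":0,"wz":0,"grip":-1},{"x":0,"y":0,"z":0,"wx":0,"wy":0,"wz":0,"grip":-1},{"x":0,"y":0,"z":0,"wx":0,"wy":0,"wz":0,"grip":-1},{"x":0,"y":0,"z":0,"wx":0,"wy":0,"wz":0,"grip":-1},{"x":0,"y":0,"z":0,"wx":0,"wy":0,"wz":0,"grip":-1},{"x":0,"y":0,"z":0,"wx":0,"wy":0,"wz":0,"grip":-1}]}}

```text
time: 16.05
eef_pos: [537.6, -178.2, 136.8]
tool_rot: [3.14, 0.087, 0.0]
ft_force: [-0.1, 0.7, -0.1]
width: 15.7
grip_force: 30.0
```

```bash
python3 f.py
```

```text
F [ 0.07  0.1  -0.74] sd [0.23 0.39 0.62] M [-0. -0.  0.] P [ 537.58 -178.2   136.81] 16.4 15.74572070086231 29.99428778886795
```

>>> {"fn": "jog_arm", "kwargs": {"targets": [{"x":0,"y":0,"z":0.004,"wx":0,"wy":0,"wz":0,"grip":-1},{"x":0,"y":0,"z":0.004,"wx":0,"wy":0,"wz":0,"grip":-1},{"x":0,"y":0,"z":0.004,"wx":0,"wy":0,"wz":0,"grip":-1},{"x":0,"y":0,"z":0.004,"wx":0,"wy":0,"wz":0,"grip":-1},{"x":0,"y":0,"z":0.004,"wx":0,"wy":0,"wz":0,"grip":-1},{"x":0,"y":0,"z":0,"wx":0,"wy":0,"wz":0,"grip":-1},{"x":0,"y":0,"z":0,"wx":0,"wy":0,"wz":0,"grip":-1},{"x":0,"y":0,"z":0,"wx":0,"wy":0,"wz":0,"grip":-1},{"x":0,"y":0,"z":0,"wx":0,"wy":0,"wz":0,"grip":-1},{"x":0,"y":0,"z":0,"wx":0,"wy":0,"wz":0,"grip":-1}]}}

```text
time: 17.7
eef_pos: [537.6, -178.2, 130.8]
tool_rot: [-3.14, -0.087, -0.0]
ft_force: [0.4, -1.9, -1.4]
width: 16.1
grip_force: 30.0
```

```bash
python3 f.py
```

```text
F [ 0.52 -1.7  -1.71] sd [0.42 0.37 0.66] M [-0.48 -0.03 -0.  ] P [ 537.55 -178.21  130.79] 18.05 15.8523051201513 29.99415010213852
```

>>> {"fn": "jog_arm", "kwargs": {"targets": [{"x":0,"y":0.0012,"z":0,"wx":0,"wy":0,"wz":0,"grip":-1},{"x":0,"y":0,"z":0.004,"wx":0,"wy":0,"wz":0,"grip":-1},{"x":0,"y":0,"z":0.004,"wx":0,"wy":0,"wz":0,"grip":-1},{"x":0,"y":0,"z":0.004,"wx":0,"wy":0,"wz":0,"grip":-1},{"x":0,"y":0,"z":0,"wx":0,"wy":0,"wz":0,"grip":-1},{"x":0,"y":0,"z":0,"wx":0,"wy":0,"wz":0,"grip":-1},{"x":0,"y":0,"z":0,"wx":0,"wy":0,"wz":0,"grip":-1},{"x":0,"y":0,"z":0,"wx":0,"wy":0,"wz":0,"grip":-1},{"x":0,"y":0,"z":0,"wx":0,"wy":0,"wz":0,"grip":-1},{"x":0,"y":0,"z":0,"wx":0,"wy":0,"wz":0,"grip":-1}]}}

```text
time: 19.35
eef_pos: [537.6, -178.5, 127.2]
tool_rot: [-3.14, -0.087, 0.0]
ft_force: [0.1, -0.5, -1.4]
width: 15.9
grip_force: 30.0
```

```bash
python3 f.py
```

```text
F [ 0.18 -1.08 -1.51] sd [0.49 0.47 0.5 ] M [-0.28 -0.02 -0.01] P [ 537.57 -178.55  127.18] 19.7 15.893202081992394 29.994181394577026
```

>>> {"fn": "jog_arm", "kwargs": {"targets": [{"x":0,"y":0.0015,"z":0,"wx":0,"wy":0,"wz":0,"grip":-1},{"x":0,"y":0,"z":0.004,"wx":0,"wy":0,"wz":0,"grip":-1},{"x":0,"y":0,"z":0.004,"wx":0,"wy":0,"wz":0,"grip":-1},{"x":0,"y":0,"z":0.004,"wx":0,"wy":0,"wz":0,"grip":-1},{"x":0,"y":0,"z":0,"wx":0,"wy":0,"wz":0,"grip":-1},{"x":0,"y":0,"z":0,"wx":0,"wy":0,"wz":0,"grip":-1},{"x":0,"y":0,"z":0,"wx":0,"wy":0,"wz":0,"grip":-1},{"x":0,"y":0,"z":0,"wx":0,"wy":0,"wz":0,"grip":-1},{"x":0,"y":0,"z":0,"wx":0,"wy":0,"wz":0,"grip":-1},{"x":0,"y":0,"z":0,"wx":0,"wy":0,"wz":0,"grip":-1}]}}

```text
time: 21.0
eef_pos: [537.6, -179.0, 123.6]
tool_rot: [-3.14, -0.087, -0.0]
ft_force: [1.6, 2.7, -2.8]
width: 15.7
grip_force: 30.0
```

```bash
python3 f.py
```

```text
F [ 1.67  2.84 -2.4 ] sd [0.33 0.61 0.4 ] M [ 0.78 -0.5  -0.01] P [ 537.63 -178.95  123.59] 21.35 15.539642826500822 29.99383717775345
```

Contact on both sides gives a gap of about 5.8 mm centred at tool y of about -178.7. I re-centre by 0.25 mm and go about 7 mm deeper.

>>> {"fn": "jog_arm", "kwargs": {"targets": [{"x":0,"y":-0.0008,"z":0,"wx":0,"wy":0,"wz":0,"grip":-1},{"x":0,"y":0,"z":0.004,"wx":0,"wy":0,"wz":0,"grip":-1},{"x":0,"y":0,"z":0.004,"wx":0,"wy":0,"wz":0,"grip":-1},{"x":0,"y":0,"z":0.004,"wx":0,"wy":0,"wz":0,"grip":-1},{"x":0,"y":0,"z":0.003,"wx":0,"wy":0,"wz":0,"grip":-1},{"x":0,"y":0,"z":0,"wx":0,"wy":0,"wz":0,"grip":-1},{"x":0,"y":0,"z":0,"wx":0,"wy":0,"wz":0,"grip":-1},{"x":0,"y":0,"z":0,"wx":0,"wy":0,"wz":0,"grip":-1},{"x":0,"y":0,"z":0,"wx":0,"wy":0,"wz":0,"grip":-1},{"x":0,"y":0,"z":0,"wx":0,"wy":0,"wz":0,"grip":-1}]}}

```text
time: 22.65
eef_pos: [537.6, -178.8, 119.1]
tool_rot: [-3.14, -0.087, -0.0]
ft_force: [1.0, 1.4, 0.6]
width: 15.8
grip_force: 30.0
```

```bash
python3 f.py
```

```text
F [1.19 1.2  0.31] sd [0.62 0.51 0.35] M [ 0.34 -0.35  0.  ] P [ 537.61 -178.78  119.07] 23.0 15.83237873024911 29.99415099620819
```

>>> {"fn": "jog_arm", "kwargs": {"targets": [{"x":0,"y":-0.0003,"z":0.002,"wx":0,"wy":0,"wz":0,"grip":-1},{"x":0,"y":0,"z":0.003,"wx":0,"wy":0,"wz":0,"grip":-1},{"x":0,"y":0,"z":0.003,"wx":0,"wy":0,"wz":0,"grip":-1},{"x":0,"y":0,"z":0.003,"wx":0,"wy":0,"wz":0,"grip":-1},{"x":0,"y":0,"z":0,"wx":0,"wy":0,"wz":0,"grip":-1},{"x":0,"y":0,"z":0,"wx":0,"wy":0,"wz":0,"grip":-1},{"x":0,"y":0,"z":0,"wx":0,"wy":0,"wz":0,"grip":-1},{"x":0,"y":0,"z":0,"wx":0,"wy":0,"wz":0,"grip":-1},{"x":0,"y":0,"z":0,"wx":0,"wy":0,"wz":0,"grip":-1},{"x":0,"y":0,"z":0,"wx":0,"wy":0,"wz":0,"grip":-1}]}}

```text
time: 24.3
eef_pos: [537.7, -178.7, 115.8]
tool_rot: [-3.14, -0.087, -0.0]
ft_force: [0.3, 0.0, 4.1]
width: 15.7
grip_force: 30.0
```

```bash
python3 f.py; python3 - <<'E'
from h import *
p=get_image('wrist'); s=get_image('side')
a=cv2.resize(p['frame'][90:250,180:340],(400,400),interpolation=cv2.INTER_CUBIC)
u,v=map(int,proj([540,-179,100],s)); print(u,v)
b=cv2.resize(s['frame'][v-50:v+50,u-50:u+50],(400,400),interpolation=cv2.INTER_CUBIC)
cv2.imwrite('pics/v10.png',np.hstack([a,b]))
E
```

```text
F [1.32 0.38 4.72] sd [0.57 0.41 0.59] M [ 0.14 -0.33 -0.02] P [ 537.68 -178.71  115.85] 24.65 15.701174470194038 29.994927942752838
285 101
```

View pics/v10.png

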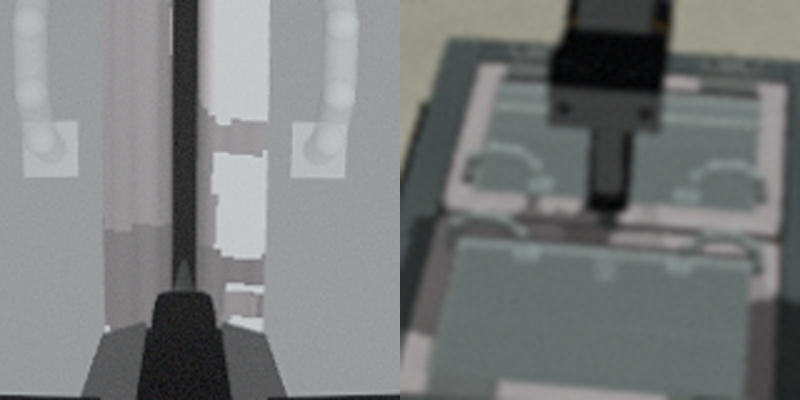

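The wrist half shows the blade centred in the gap at about (184,275), and the side half shows the grip standing clear above the doors at about (608,205). The push is about 5 N with balanced sides, so I hand it in.

```bash
python3 -c "
from rig import workorder
print(workorder.close_job())"
```

```text
the job is handed in; nothing more can be done
None
```

I handed the job in with the gauge gripped upright and held still at mid-length between the doors: tip about 52 mm below their faces, push about 5 N, and about 4 N on each door by my estimate from the wrist force. The system gave no verdict.

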